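# Roll down the insulator strips

### The job

Take the hand roller from its cradle and roll the six stiff strips of the fixture down onto their adhesive bed, in one unbroken pass from the end with the round tab to the plain end, without lifting the roller off on the way, until every strip is fully home, flush with the end bars. Keep a steady downward force, enough to make the strips yield (over 10 N) but never over 30 N, and press with the roller only, not with the gripper. Then stand the roller upright back in its cradle, let go, and leave the other things on the bench alone.

Things in the scene. Friction and masses are not known exactly. Their poses are not given: they have to be found in the camera images.
- jig: the strip fixture: a grey-painted base plate 150 x 80 mm, 12 mm high, fixed to the worktop, with a 36 mm wide, round-ended aluminium tab with a dark dimple sticking out 32 mm at one short end (the starting end, -x). Origin: underside of the plate's centre; x runs from the tab end to the plain end. On it an aluminium bed carries six stiff brown strips side by side between two aluminium end bars
- jig_mid (a point): the middle of the strips, 40 mm above the worktop: nominal height of the strip tops when home, flush with the end bars (43 mm before rolling). The bed sits on a clamped riser that may hold it up to 7 mm higher or lower and up to 5 degrees out of level along the fixture's x: true heights differ from this by up to 7 mm in the middle and 11 mm at the outer strips. Across (y) it is level
- jig_start (a point): point on the middle of the first strip (the one next to the tab end), nominal height of its top when home, level bed: 45 mm from the fixture's centre toward the tab, 40 mm up
- jig_end (a point): the same point of the last strip (next to the plain end), 45 mm from the centre the other way, 40 mm up. The force of the roller on the fixture is the sum over its contacts: when the barrel bears on one strip and on the edge of the next, it can be half as much again as the net force felt by the arm
- roller_grip (a point): the hand roller, at the centre of its upright black grip: 22 mm thick along x, 38 mm wide along y, 66 mm tall, this point 90 mm above the underside of the barrel. Its steel yoke plate's top is 38 mm below this point. z is up, y is parallel to the axle, so the roller runs along its x. Whole height 118 mm, mass about 0.4 kg
- roller_axle (a point): the centre of the roller's free-turning rubber-tyred barrel, 40 mm in diameter and 50 mm long; 70 mm below roller_grip on the same upright line, 20 mm above the barrel's underside. The yoke plate, 44 mm along x by 66 mm along y by 8 mm thick, lies 24 to 32 mm above this point. y is along the axle
- cradle: the roller's cradle: a grey open-topped holder fixed to the worktop, outside 60 mm (x) by 88 mm (y), 62 mm high, on a 100 x 110 mm foot plate 5 mm thick. The pocket is 48 by 76 mm, so the yoke plate (44 x 66 mm) has 2 mm play each way along x and 5 mm along y; the roller stands upright in it with its yoke plate between the walls and its axle along y. Origin: centre of the underside, z up
- cradle_seat (a point): centre of the pocket's floor, 8 mm above the worktop, on which the barrel's underside stands
- multimeter: bystander: hand multimeter with an orange case, 146 x 74 x 45 mm, loose, origin at its underside
- usb_charger: bystander: small white plug-in charger, 38 x 57 x 27 mm, loose, origin at its underside
- ipa_bottle: bystander: white pump bottle with a black cap, 62 mm wide, 123 mm high, loose, origin at its underside
- strip0 (a joint): how far strip 0 (of 0 to 5, counted from the tab end) has been pressed down, m: 0 = 3 mm proud, 0.003 = fully home. The strip is 17.5 mm along the fixture's x, 64 mm across, its middle -45 mm along the fixture's x. It lies on tacky adhesive: yields only to more than about 10 N downward and does not spring back
- strip1 (a joint): how far strip 1 (of 0 to 5, counted from the tab end) has been pressed down, m: 0 = 3 mm proud, 0.003 = fully home. The strip is 17.5 mm along the fixture's x, 64 mm across, its middle -27 mm along the fixture's x. It lies on tacky adhesive: yields only to more than about 10 N downward and does not spring back
- strip2 (a joint): how far strip 2 (of 0 to 5, counted from the tab end) has been pressed down, m: 0 = 3 mm proud, 0.003 = fully home. The strip is 17.5 mm along the fixture's x, 64 mm across, its middle -9 mm along the fixture's x. It lies on tacky adhesive: yields only to more than about 10 N downward and does not spring back
- strip3 (a joint): how far strip 3 (of 0 to 5, counted from the tab end) has been pressed down, m: 0 = 3 mm proud, 0.003 = fully home. The strip is 17.5 mm along the fixture's x, 64 mm across, its middle 9 mm along the fixture's x. It lies on tacky adhesive: yields only to more than about 10 N downward and does not spring back
- strip4 (a joint): how far strip 4 (of 0 to 5, counted from the tab end) has been pressed down, m: 0 = 3 mm proud, 0.003 = fully home. The strip is 17.5 mm along the fixture's x, 64 mm across, its middle 27 mm along the fixture's x. It lies on tacky adhesive: yields only to more than about 10 N downward and does not spring back
- strip5 (a joint): how far strip 5 (of 0 to 5, counted from the tab end) has been pressed down, m: 0 = 3 mm proud, 0.003 = fully home. The strip is 17.5 mm along the fixture's x, 64 mm across, its middle 45 mm along the fixture's x. It lies on tacky adhesive: yields only to more than about 10 N downward and does not spring back
Things that resemble listed ones, but are neither listed nor needed, are in the scene too. What is shaped like the part that bears roller_grip but green is not meant.

How it is judged:
By the outcome, as a careful person would: the job done as asked, in the order asked, and still so for the second after the job is handed in, with the robot touching nothing.
It also fails if it takes over 72 s, if anything falls off the work surface, if the arm or the gripper's body presses on something with over 40 N, if the wrist force passes 120 N, or if a joint passes its speed limit or range.

### The arm

A 6-joint arm with a two-finger parallel gripper is mounted at the origin on a cart in front of the work surface, level with it; the furniture and walls round the work are solid. World frame = base frame: x ahead of the robot, y to its left, z up, the work surface at z = 0. Lengths are in mm, angles in degrees, forces in N, time in s.
With the tool pointing down it reaches from about 350 to 1000 mm from the base axis. Payload 7.1 kg.
Tool frame: the origin (TCP) lies on the centre line of the jaws, within the pads' length; the fingertips stand 25 mm ahead of it and the grasp point (between the pads) lies 6 mm ahead of it; z points along the fingers, y is the line along which they close (so a half turn about z gives the same grasp; the last joint's range is limited). The gripper opens to 85 mm and grips with 20 to 120 N. Pads are 22 mm wide; open, the fingers measure 114 mm over their backs; the gripper's body (76 mm by 85 mm) begins 54 mm behind the grasp point. The pads swing forward as they close: fully open they stand 13 mm farther back than shut.
Start: joints at [73.625, 24.242, 93.386, -0, 62.372, -1.089], TCP at [164.747, 602.879, 256.319] pointing down, gripper open.
Joint ranges: [-172.04, 172.04], [-51.8, 120.97], [4.93, 147.93], [-75.15, 255.16], [6.16, 154.13], [-145.62, 145.62]. Speed limits (degrees/s): [136.94, 136.94, 172.46, 180, 180, 180].

### API

Orientations are given as [roll, pitch, yaw] about the fixed x, y, z axes, in that order (R = Rz(yaw) Ry(pitch) Rx(roll)).
In Python, from bench import r gives the robot as it stands. The module is installed in compiled form; this text tells all that it offers.
- The arm moves only by the shell command python3 -m inch 'ROWS' [OPENING] [FORCE]. ROWS is JSON, a list that holds one entry, the list of rows, each a list of 4 numbers: the shift along the tool's x, y, z in m, then the turn about the tool's z in rad. In form: [[[dx, dy, dz, yaw], ...]]. A call has exactly 10 rows; each row is the pose to reach, as a shift and turn from the pose commanded when the call began, along the tool's axes at that moment; what a row does not reach only later rows make up. A row lasts 1/8 s, in which the tool goes at most 62.5 mm and 10.7 degrees, less where a joint would pass 70% of its speed; a pose out of reach is approached as far as the arm can. A call with a gripper value outside its range is refused whole. OPENING is the finger opening in m, from 0 to 0.0854, set as the call begins (- or left out, the last holds). The fingers move at their own pace and stop on an object; FORCE is the grip in N (left out, the last holds). Time passes only in rows, so rows that repeat a pose let the fingers close, or fill a call up. It gives the time, the measured TCP pose, the force, the opening and the grip force at its end, in the units of the state.
- r.state(): the state, without advancing time (a new reading comes with each control period).
- r.capture(name): name is "scene" or "top"; returns (picture, depth): 420x560x3 uint8, blue, green, red; 420x560 float32, mm along the optical axis (not along the pixel's ray), 0 where there is no reading.
- r.get_calibration(name): a dict with "fx", "fy", "cx", "cy" (pixels), "D" ([k1, k2, p1, p2, k3] as OpenCV has them; the pictures are not rectified), "xyz" and "attitude" of the camera in the world. Camera axes: x right, y down, z forward; pixel columns grow to the right and rows downward; lengths in mm; the calibration is good to about 2 mm. A picture is of the moment at which its call begins. get_calibration takes no time and is no camera call.
- r.sign_off(): hands the job in; it is judged then, once.
Trained networks look in the newest picture that a camera, given by its name, has taken for a name from the list of things; names that differ only in an ending like _2 or _b are one class to them, and where a whole thing is asked for, a point or a joint stands for the part that bears it (a point fixed in the world has none). Each returns a list of dicts, best first, with "confidence" (0 to 1); they miss things now and then, are a little off and sometimes report something else, mostly with a low value. They report only what shows in the picture. A call takes as long as a camera call. They do not tell look-alikes from the thing itself.
- r.boxes_of(camera, thing): "at" ([x, y, z] in mm, in the coordinates of the camera as it stood for that picture, good to about 4 mm: the middle of the surface that is visible of it).
- r.outline_of(camera, thing): "region" (420x560 bool, what is visible of it).
The state is a dict: "clock": time; "joints": joint angles; "dq": joint speeds; "joint_efforts": joint torques, N m; "position": TCP position; "ee_rot": TCP orientation; "force": force on the tool from outside, world axes, zero at the start; "torque": the same for the moment, N m; "finger_gap": opening from 0.0 (shut) to 1.0 (fully open); "gripper_force": force on a finger pad.
Only numpy, scipy, OpenCV 4.12 (cv2) and the standard library are available. Lean on these libraries where they do the work, as an engineer would, in place of code of your own. Each camera call takes 0.05 s, during which the arm holds its last target. There are 200 camera calls.

## Working session

There is one attempt and no reset: what is moved stays moved. The work goes in short steps, Python scripts to look and compute and a shell command to move; the robot and the scene stay as the last step left them, time stands still between calls to the robot, and variables do not carry over. Pictures are saved under pics/ and viewed, at most 10 in all, crops included, and the job is handed in when it is done.

```bash
mkdir -p pics; cat > h.py <<'E'
import numpy as np, cv2
from bench import r
from scipy.spatial.transform import Rotation as Ro
def cam(n):
    c=r.get_calibration(n); K=np.array([[c['fx'],0,c['cx']],[0,c['fy'],c['cy']],[0,0,1.]]); 
    return K,np.array(c['D'],float),np.array(c['xyz'],float),c['attitude']
def Rc(n):
    return Ro.from_euler('xyz',cam(n)[3],degrees=True).as_matrix()
def cloud(n,d):
    K,D,t,_=cam(n); v,u=np.mgrid[:420,:560]
    p=cv2.undistortPoints(np.stack([u.ravel(),v.ravel()],1).astype(np.float64)[:,None],K,D)[:,0]
    P=np.c_[p,np.ones(len(p))]*d.reshape(-1,1)
    return (P@Rc(n).T+t).reshape(420,560,3)
def px(n,P):
    K,D,t,_=cam(n); q=(np.atleast_2d(P)-t)@Rc(n)
    return cv2.projectPoints(q,np.zeros(3),np.zeros(3),K,D)[0][:,0]
E
python3 - <<'E'
from h import *
print(r.state())
ims=[]
for n in("scene","top"):
    im,d=r.capture(n); cv2.imwrite(f'pics/{n}0.png',im); np.save(f'{n}0.npy',d); c=r.get_calibration(n); print(n,c)
    P=cloud(n,d)
    for th in("jig","roller_grip","cradle","multimeter","usb_charger","ipa_bottle"):
        for b in r.boxes_of(n,th)[:4]:
            w=Rc(n)@np.array(b['at'])+cam(n)[2]; print(th,round(b['confidence'],2),w.round(),px(n,w).round()[0])
E
```

```text
{'clock': 0.0, 'joints': array([ 7.36255842e+01,  2.42850886e+01,  9.34311639e+01,  1.13450840e-03,
        6.23720529e+01, -1.08960521e+00]), 'dq': array([-0.12751825,  0.0901233 ,  0.02698326, -0.02586795, -0.01449764,
       -0.00540768]), 'joint_efforts': array([ 3.19645405e-03, -5.57377160e+01, -2.81747657e+01,  2.10878125e-04,
        7.39348208e-03,  3.03295633e-05]), 'position': array([164.59988132, 602.41458665, 255.54033693]), 'ee_rot': array([-1.79911730e+02, -2.68337299e-03,  1.64714660e+02]), 'force': array([ 0.42695479, -1.12368219,  0.07639409]), 'torque': array([0.03831362, 0.0100337 , 0.00047075]), 'gripper_force': 0.0, 'finger_gap': 1.0030867168445219}
scene {'fx': 509.2503367522836, 'fy': 509.2503367522836, 'cx': 272.8384091677618, 'cy': 198.94981381508546, 'D': array([-0.02680993,  0.        ,  0.        ,  0.        ,  0.        ]), 'xyz': array([-519.68468175, -652.37722634, 1385.75339937]), 'attitude': array([-1.36249021e+02,  1.16699144e-01, -5.82451208e+01])}
jig 0.72 [491. 299.  49.] [199. 183.]
jig 0.43 [ 458. -322.   21.] [345. 265.]
jig 0.3 [ 472. -321.  
[... 500 characters left out ...]
'D': array([-0.12928833,  0.        ,  0.        ,  0.        ,  0.        ]), 'xyz': array([ 3.61386151e+02, -1.85931930e+00,  1.88871482e+03]), 'attitude': array([-174.5221186 ,    0.44417826,  -89.66421096])}
jig 0.57 [516. 301.  46.] [219. 215.]
roller_grip 0.68 [ 407. -459.   51.] [400. 241.]
roller_grip 0.63 [ 475. -315.   59.] [366. 225.]
roller_grip 0.17 [ 478. -312.    7.] [363. 225.]
cradle 0.6 [ 479. -314.   56.] [365. 224.]
cradle 0.58 [ 482. -311.    4.] [363. 224.]
cradle 0.56 [516. 303.  45.] [219. 215.]
cradle 0.43 [479. 274.  46.] [225. 223.]
multimeter 0.72 [441. 572.  35.] [156. 232.]
usb_charger 0.4 [651. 461.  27.] [184. 184.]
ipa_bottle 0.16 [513. 305.  48.] [218. 215.]
```

```bash
python3 - <<'E'
import cv2, numpy as np
a=cv2.imread('pics/scene0.png'); b=cv2.imread('pics/top0.png')
c1=cv2.resize(a[210:330,310:450],(400,343),interpolation=cv2.INTER_CUBIC)
c2=cv2.resize(a[130:230,140:260],(400,333),interpolation=cv2.INTER_CUBIC)[:,:]
d1=cv2.resize(b[190:270,330:430],(400,320)[:2],interpolation=cv2.INTER_CUBIC)[:257]
d2=cv2.resize(b[180:260,175:275],(400,320),interpolation=cv2.INTER_CUBIC)[:267]
cv2.imwrite('pics/m1.png',np.vstack([np.hstack([c1,np.vstack([d1,np.zeros((86,400,3),np.uint8)])]),np.hstack([c2[:257],d2[:257]])]))
E
```

```text
(no output)
```

View pics/scene0.png

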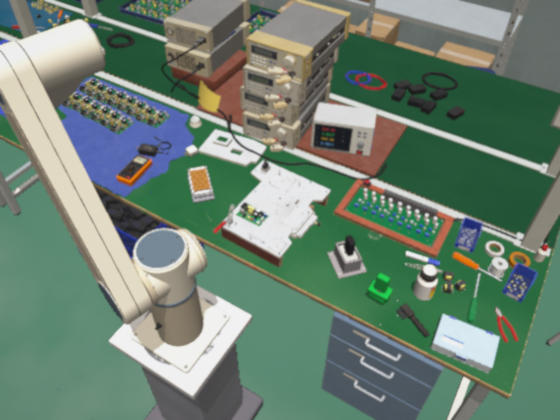

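View pics/m1.png

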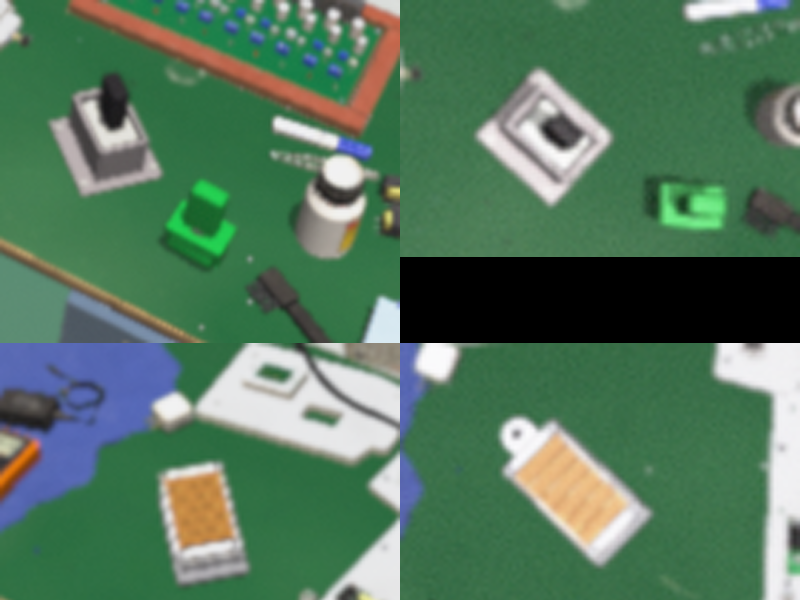

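The roller meant is the black-gripped one in the grey cradle (scene 347,250; top 365,225). The green look-alike at scene (381,288) isn't meant because it's green. The enlarged crop confirms this. The jig is at scene (200,183), with its tab at the upper left in the top view, around (204,204). Next I'll fit the poses.

```bash
cat > fit.py <<'E'
from h import *
def rect(n,P,c,rad,lo,hi,name,show=True):
    m=(np.hypot(P[...,0]-c[0],P[...,1]-c[1])<rad)&(P[...,2]>lo)&(P[...,2]<hi)
    Q=P[m]
    if len(Q)<8: print(n,name,len(Q)); return Q
    (cx,cy),(w,h),a=cv2.minAreaRect(Q[:,:2].astype(np.float32))
    if w<h: a+=90; w,h=h,w
    print(n,name,len(Q),'c',round(cx,1),round(cy,1),'size',round(w,1),round(h,1),'long axis',round(a,1),'zmed',np.median(Q[:,2]).round(1),'mean',Q.mean(0).round(1)); return Q
if __name__=='__main__':
  for n in("scene","top"):
    d=np.load(n+'0.npy'); im=cv2.imread(f'pics/{n}0.png'); P=cloud(n,d)
    for c in((500,300),(475,-315)):
        rr=np.hypot(P[...,0]-c[0],P[...,1]-c[1]); m=(rr>95)&(rr<140)&(abs(P[...,2])<15); print('table z',np.median(P[m][:,2]).round(2),P[m][:,2].std().round(2))
    # jig: top surfaces
    Q=rect(n,P,(505,295),100,25,70,'jigtop')
    hsv=cv2.cvtColor(im,cv2.COLOR_BGR2HSV)
    m=(hsv[...,0]<25)&(hsv[...,1]>80)&(np.hypot(P[...,0]-505,P[...,1]-295)<90)&(P[...,2]>20)
    B=P.copy();B[~m]=np.nan; B=B[m]; (c,s,a)=cv2.minAreaRect(B[:,:2].astype(np.float32)); print('brown',len(B),c,s,a,B.mean(0))
    A=np.c_[B[:,:2]-B[:,:2].mean(0),np.ones(len(B))]; k=np.linalg.lstsq(A,B[:,2],rcond=None)[0]; print('plane',k,'resid',(A@k-B[:,2]).std())
    rect(n,P,(475,-315),75,50,70,'cradle rim'); rect(n,P,(475,-315),75,85,160,'grip'); rect(n,P,(475,-315),85,2.5,9,'foot')
    rect(n,P,(475,-315),75,118,140,'griptop'); rect(n,P,(505,295),130,5,100,'jig all')
E
python3 fit.py
```

```text
table z 3.28 3.65
table z 2.69 3.37
scene jigtop 541 c 507.9 314.2 size 148.0 72.2 long axis 46.8 zmed 50.4 mean [502.9 310.5  48.9]
brown 331 (507.63165283203125, 312.9659729003906) (111.71063232421875, 60.27596664428711) 46.6579475402832 [505.82855712 311.01872476  51.66899641]
plane [3.71434225e-02 2.41863140e-02 5.16689964e+01] resid 3.8839800977404453
scene cradle rim 328 c 482.6 -316.5 size 94.4 63.2 long axis 50.4 zmed 61.9 mean [ 472.4 -321.3   61.2]
scene grip 142 c 479.4 -319.2 size 36.6 22.9 long axis 47.7 zmed 120.8 mean [ 475.8 -319.6  114.9]
scene foot 539 c 469.0 -317.0 size 167.4 155.2 long axis 115.7 zmed 5.1 mean [ 456.5 -317.8    5.3]
scene griptop 76 c 479.7 -319.1 size 35.5 23.0 long axis 48.6 zmed 126.5 mean [ 478.9 -318.4  126.7]
scene jig all 1286 c 502.4 291.5 size 258.1 248.3 long axis 140.9 zmed 14.2 mean [498.1 294.6  25.8]
table z -0.43 4.86
table z 0.37 4.81
top jigtop 542 c 510.2 307.2 size 136.4 72.7 long axis 46.9 zmed 46.0 mean [509.8 306.1  45.5]
brown 322 (509.1903381347656, 307.7397155761719) (101.20169067382812, 57.489532470703125) 47.43407440185547 [509.21159914 308.19730527  47.4139403 ]
plane [5.10896490e-02 4.11804531e-02 4.74139403e+01] resid 4.59806679135005
top cradle rim 212 c 484.8 -322.8 size 88.9 62.0 long axis 46.1 zmed 60.0 mean [ 482.4 -320.8   59.9]
top grip 67 c 482.0 -322.7 size 37.9 23.2 long axis 43.3 zmed 124.0 mean [ 481.8 -321.5  120.7]
top foot 329 c 476.1 -314.8 size 166.4 163.9 long axis 134.1 zmed 5.2 mean [ 471.5 -310.3    5.3]
top griptop 53 c 481.9 -322.8 size 37.6 23.2 long axis 43.3 zmed 125.7 mean [ 482.3 -323.2  125.8]
top jig all 940 c 506.1 295.5 size 253.6 251.9 long axis 68.5 zmed 38.8 mean [510.4 301.5  30.3]
```

```bash
cat > fit2.py <<'E'
from h import *
def onplane(n,uv,z):
    K,D,t,_=cam(n); p=cv2.undistortPoints(np.asarray(uv,np.float64)[:,None],K,D)[:,0]
    q=np.c_[p,np.ones(len(p))]@Rc(n).T; s=(z-t[2])/q[:,2]; return t+q*s[:,None]
def blob(m,c):
    k,l,st,ce=cv2.connectedComponentsWithStats(m.astype(np.uint8)); 
    i=1+np.argmin([np.hypot(*(ce[j]-c))-st[j,4]**.5 for j in range(1,k)]); return l==i
for n in("scene","top"):
    im=cv2.imread(f'pics/{n}0.png'); hsv=cv2.cvtColor(im,cv2.COLOR_BGR2HSV).astype(int)
    H,S,V=hsv[...,0],hsv[...,1],hsv[...,2]
    jc,cc=px(n,[[508,309,45],[481,-320,30]])
    out=[]
    m=blob((H<25)&(S>80),jc); v,u=np.nonzero(m); W=onplane(n,np.c_[u,v],47.5)[:,:2]
    cov=np.linalg.eigh(np.cov(W.T)); e=cov[1][:,1]; print(n,'brown n',m.sum(),'c',W.mean(0).round(1),'dims',np.sqrt(12*cov[0]).round(1),'ang',np.degrees(np.arctan2(e[1],e[0])).round(1))
    # grip: dark
    g=px(n,[[481,-320,110]])[0]
    m=blob((V<60),g); v,u=np.nonzero(m); W=onplane(n,np.c_[u,v],131); print('dark n',m.sum(), 'minrect at z131',cv2.minAreaRect(W[:,:2].astype(np.float32)))
    # cradle: everything non green
    m=blob((S<60),cc); v,u=np.nonzero(m); W=onplane(n,np.c_[u,v],5); print('foot n',m.sum(),cv2.minAreaRect(W[:,:2].astype(np.float32)))
    # tab
    m=blob((S<60)&(V>90),px(n,[[560,365,12]])[0]); v,u=np.nonzero(m); print('light jig',m.sum(),u.min(),u.max(),v.min(),v.max(),px(n,[[508,309,45]]))
    # slope from both bars and strips
    P=cloud(n,np.load(n+'0.npy')); e=np.array([np.cos(np.radians(47)),np.sin(np.radians(47))]); c=np.array([508,310.])
    a=(P[...,:2]-c)@e; b=(P[...,:2]-c)@np.array([-e[1],e[0]])
    k=(abs(a)<62)&(abs(b)<26)&(P[...,2]>25)&(P[...,2]<70)
    for lo in range(-60,60,20):
        q=k&(a>=lo)&(a<lo+20); print(lo+10,np.median(P[q][:,2]).round(1),q.sum(),end='; ')
    print()
E
python3 fit2.py
```

```text
scene brown n 333 c [509.1 314. ] dims [ 61.1 112.3] ang 46.8
dark n 131 minrect at z131 ((456.7049560546875, -327.327392578125), (72.43700408935547, 28.088485717773438), 17.4943904876709)
foot n 64196 ((1056.130615234375, 693.9434814453125), (3069.926025390625, 2028.457763671875), 66.62255859375)
light jig 32427 0 252 0 419 [[200.35443456 180.64761485]]
-50 44.9 78; -30 50.8 59; -10 51.4 48; 10 52.2 57; 30 53.6 48; 50 55.1 51; 
top brown n 325 c [509.  307.9] dims [ 56.9 102.9] ang 46.6
dark n 10 minrect at z131 ((477.5429992675781, -310.92950439453125), (22.40554428100586, 5.686239719390869), 36.722862243652344)
foot n 38224 ((-79.33175659179688, 137.742431640625), (606.7779541015625, 2166.017578125), 0.9825466275215149)
light jig 36417 18 506 283 419 [[217.08485726 216.53055716]]
-50 42.7 58; -30 45.9 60; -10 46.0 57; 10 47.9 59; 30 49.4 60; 50 49.7 53;
```

```bash
cat > conv.py <<'E'
# usage: conv.py x y z yaw  X Y Z YAW -> total shift in tool axes, turn, dist, j6 at the end; also inverse for typed rows
import sys,numpy as np
a=list(map(float,sys.argv[1:9])); y=np.radians(a[3]); d=np.array(a[4:7])-a[:3]
print('shift',np.round([d@[np.cos(y),np.sin(y),0],d@[np.sin(y),-np.cos(y),0],-d[2]],2),'mm turn',round(np.radians(a[3]-a[7]),4),'len',np.linalg.norm(d).round(1),'j6',np.degrees(np.arctan2(a[5],a[4]))+90-a[7])
E
python3 -m inch '[[[-0.0366,-0.037,0,0.18],[-0.0732,-0.074,0,0.36],[-0.1098,-0.111,0,0.54],[-0.1464,-0.148,0,0.72],[-0.183,-0.185,0,0.9],[-0.2196,-0.222,0,1.08],[-0.2562,-0.259,0,1.26],[-0.2928,-0.296,0,1.44],[-0.3294,-0.333,0,1.62],[-0.366,-0.37,0,1.8]]]' 0.0854 60
python3 conv.py 164.75 602.88 256.32 164.71 420 150 256.3 61.6
```

```text
clock: 1.95
position: [421.1, 148.0, 256.7]
ee_rot: [180.0, -0.0, 61.2]
force: [1.6, 0.9, 0.4]
finger_gap: 0.998
gripper_force: 0.0
shift [-3.6564e+02 -3.6954e+02  2.0000e-02] mm turn 1.7996 len 519.9 j6 48.053824058053316
```

```bash
python3 conv.py 420.1 149.4 256.3 61.58 481 -321 190 46
```

```text
shift [-384.72  277.44   66.3 ] mm turn 0.2719 len 478.9 j6 10.282452485953165
```

```bash
python3 -m inch '[[[-0.043,0.031,0,0.03],[-0.086,0.062,0,0.06],[-0.129,0.093,0,0.09],[-0.172,0.124,0,0.12],[-0.215,0.155,0.01,0.15],[-0.258,0.186,0.02,0.18],[-0.301,0.217,0.03,0.21],[-0.344,0.248,0.04,0.24],[-0.385,0.2775,0.055,0.272],[-0.385,0.2775,0.066,0.272]]]'
python3 - <<'E'
from h import *
s=r.state();print(s['position'],s['ee_rot'],s['joints'])
from fit import rect
for n in("scene","top"):
    im,d=r.capture(n); cv2.imwrite(f'pics/{n}1.png',im); np.save(f'{n}1.npy',d); print(px(n,[481,-321,131]))
a=cv2.imread('pics/scene1.png')[190:310,290:430]; b=cv2.imread('pics/top1.png')[180:270,320:425]
cv2.imwrite('pics/m2.png',np.hstack([cv2.resize(a,(400,343),interpolation=2),cv2.resize(b,(400,343),interpolation=2)]))
E
```

```text
clock: 3.2
position: [481.4, -324.5, 189.8]
ee_rot: [179.9, 0.0, 45.8]
force: [0.3, -0.1, 1.0]
finger_gap: 1.0
gripper_force: 0.0
[ 481.4128276  -324.53610673  189.81079582] [1.79902735e+02 4.62904101e-03 4.57836348e+01] [-3.51501789e+01  2.53599410e+01  1.01928810e+02 -2.50416566e-02
  5.26159318e+01  9.08137001e+00]
[[350.7959478  238.87783935]]
[[370.24210065 222.32986706]]
```

View pics/m2.png

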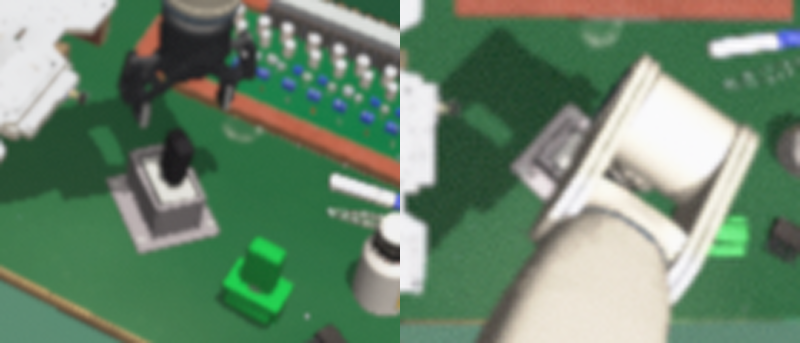

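```bash
python3 -m inch '[[[0,0,0.015,0],[0,0,0.03,0],[0,0,0.045,0],[0,0,0.06,0],[0,0,0.07,0],[0,0,0.08,0],[0,0,0.086,0],[0,0,0.086,0],[0,0,0.086,0],[0,0,0.086,0]]]'; python3 -m inch '[[[0,0,0,0],[0,0,0,0],[0,0,0,0],[0,0,0,0],[0,0,0,0],[0,0,0,0],[0,0,0,0],[0,0,0,0],[0,0,0,0],[0,0,0,0]]]' 0.0 30
```

```text
clock: 4.55
position: [481.3, -321.4, 104.8]
ee_rot: [180.0, -0.0, 46.0]
force: [-0.5, 0.3, 0.1]
finger_gap: 0.995
gripper_force: 0.0
clock: 5.8
position: [481.2, -321.3, 104.4]
ee_rot: [180.0, 0.0, 46.0]
force: [-0.1, -1.7, 2.3]
finger_gap: 0.252
gripper_force: 29.4
```

```bash
python3 -m inch '[[[0,0,0,0],[0,0,0,0],[0,0,-0.005,0],[0,0,-0.01,0],[0,0,-0.02,0],[0,0,-0.035,0],[0,0,-0.05,0],[0,0,-0.07,0],[0,0,-0.09,0],[0,0,-0.11,0]]]' 0.0 90
python3 conv.py 481 -321 214 46 560 365.3 180 136.8;python3 conv.py 481 -321 214 46 480 20 214 92;python3 conv.py 480 20 214 92 539.8 343.8 180 136.8
```

```text
clock: 7.05
position: [480.9, -321.1, 216.0]
ee_rot: [180.0, -0.0, 46.0]
force: [0.0, -0.2, -5.0]
finger_gap: 0.245
gripper_force: 87.9
shift [ 548.56 -419.92   34.  ] mm turn -1.5848 len 691.7 j6 -13.682728576369925
shift [ 244.6 -237.6   -0. ] mm turn -0.8029 len 341.0 j6 0.38594403038881353
shift [321.52  71.06  34.  ] mm turn -0.7819 len 331.0 j6 -14.306835310242803
```

```bash
python3 -m inch '[[[0.015,-0.0145,0,-0.05],[0.037,-0.036,0,-0.12],[0.065,-0.063,0,-0.2],[0.095,-0.092,0,-0.3],[0.125,-0.121,0,-0.4],[0.155,-0.15,0,-0.5],[0.185,-0.18,0,-0.6],[0.21,-0.205,0,-0.69],[0.23,-0.225,0,-0.76],[0.2446,-0.2376,0,-0.8029]]]'; python3 conv.py 480 20 214 92 541.9 346 170 136.8
```

```text
clock: 8.3
position: [478.5, 21.9, 213.9]
ee_rot: [-179.9, -0.0, 92.3]
force: [-0.5, 0.2, -3.9]
finger_gap: 0.252
gripper_force: 87.8
shift [323.64  73.24  44.  ] mm turn -0.7819 len 334.7 j6 -14.242005308656061
```

```bash
python3 -m inch '[[[0.025,0.006,0,-0.06],[0.06,0.0135,0,-0.15],[0.1,0.0226,0,-0.24],[0.14,0.0317,0,-0.34],[0.18,0.0407,0,-0.44],[0.22,0.0498,0,-0.54],[0.26,0.0588,0,-0.64],[0.295,0.0667,0.015,-0.72],[0.315,0.0712,0.03,-0.765],[0.3236,0.0732,0.044,-0.7819]]]'
python3 - <<'E'
from h import *
for n in("scene","top"):
    im,d=r.capture(n); cv2.imwrite(f'pics/{n}2.png',im); np.save(f'{n}2.npy',d)
s=r.state();print(s['position'],s['force'],s['ee_rot'])
a=cv2.imread('pics/scene2.png')[120:220,140:260]; b=cv2.imread('pics/top2.png')[170:260,160:268]
cv2.imwrite('pics/m3.png',np.hstack([cv2.resize(a,(400,333),interpolation=2),cv2.resize(b,(400,333),interpolation=2)]))
E
```

```text
clock: 9.55
position: [540.9, 346.4, 168.8]
ee_rot: [-179.9, -0.0, 136.9]
force: [-0.4, -0.1, -3.2]
finger_gap: 0.25
gripper_force: 88.1
[540.38916629 345.14071034 167.81228288] [ 0.17792174 -0.60482663 -3.55405578] [-1.79745942e+02 -6.28921480e-02  1.36829572e+02]
```

View pics/m3.png

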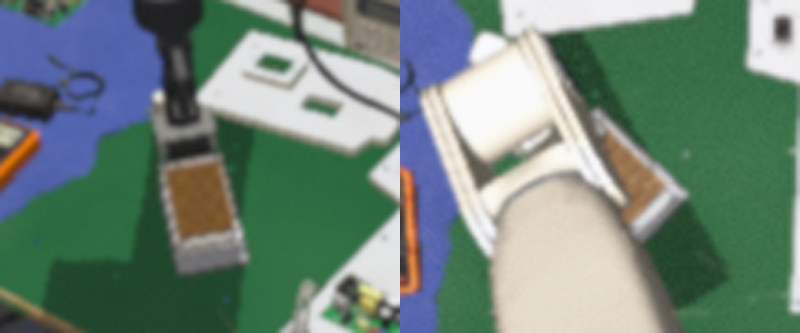

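```bash
python3 -m inch '[[[0,0,0.006,0],[0,0,0.012,0],[0,0,0.016,0],[0,0,0.017,0],[0,0,0.018,0],[0,0,0.0185,0],[0,0,0.019,0],[0,0,0.0195,0],[0,0,0.02,0],[0,0,0.02,0]]]'
```

```text
clock: 10.9
position: [541.9, 345.7, 150.3]
ee_rot: [-180.0, -0.0, 136.8]
force: [-0.2, -0.4, -3.6]
finger_gap: 0.246
gripper_force: 88.3
```

```bash
python3 -m inch '[[[0,0,0.0003,0],[0,0,0.0006,0],[0,0,0.0009,0],[0,0,0.0012,0],[0,0,0.0015,0],[0,0,0.0018,0],[0,0,0.0021,0],[0,0,0.0024,0],[0,0,0.0027,0],[0,0,0.003,0]]]'
```

```text
clock: 12.15
position: [542.1, 345.9, 147.6]
ee_rot: [180.0, 0.0, 136.8]
force: [-0.0, -0.2, -0.0]
finger_gap: 0.247
gripper_force: 88.5
```

```bash
python3 -m inch '[[[0,0,0.0002,0],[0,0,0.0004,0],[0,0,0.0006,0],[0,0,0.0008,0],[0,0,0.001,0],[0,0,0.001,0],[0,0,0.001,0],[0,0,0.001,0],[0,0,0.001,0],[0,0,0.001,0]]]'; python3 -c "
from bench import r
for i in range(3): s=r.state();print(s['force'],s['position'])"
```

```text
clock: 13.4
position: [542.4, 346.2, 147.2]
ee_rot: [179.9, 0.0, 136.8]
force: [-1.6, 0.1, 4.8]
finger_gap: 0.251
gripper_force: 89.3
[-1.6421917   0.10387593  4.79150733] [542.44892971 346.1533537  147.23468066]
[-1.6421917   0.10387593  4.79150733] [542.44892971 346.1533537  147.23468066]
[-1.6421917   0.10387593  4.79150733] [542.44892971 346.1533537  147.23468066]
```

```bash
python3 -m inch '[[[0,0,0.0003,0],[0,0,0.0006,0],[0,0,0.0009,0],[0,0,0.0012,0],[0,0,0.0015,0],[0,0,0.0018,0],[0,0,0.0021,0],[0,0,0.0024,0],[0,0,0.0025,0],[0,0,0.0025,0]]]'
```

```text
clock: 14.65
position: [542.5, 346.2, 144.8]
ee_rot: [179.9, 0.0, 136.8]
force: [-0.1, 1.6, 6.3]
finger_gap: 0.25
gripper_force: 89.3
```

```bash
python3 -m inch '[[[0,0,0.0002,0],[0,0,0.0004,0],[0,0,0.0006,0],[0,0,0.0008,0],[0,0,0.001,0],[0,0,0.0012,0],[0,0,0.0014,0],[0,0,0.0015,0],[0,0,0.0015,0],[0,0,0.0015,0]]]'
```

```text
clock: 15.9
position: [543.0, 346.8, 144.5]
ee_rot: [179.8, 0.0, 136.8]
force: [-1.7, 0.7, 12.8]
finger_gap: 0.245
gripper_force: 90.2
```

```bash
python3 -m inch '[[[0,-0.0006,0.00003,0],[0,-0.0012,0.00007,0],[0,-0.0018,0.0001,0],[0,-0.0024,0.00014,0],[0,-0.003,0.00018,0],[0,-0.0036,0.0002,0],[0,-0.0042,0.00024,0],[0,-0.0048,0.00028,0],[0,-0.0054,0.0003,0],[0,-0.006,0.00035,0]]]'
```

```text
clock: 17.15
position: [540.2, 343.5, 144.4]
ee_rot: [179.6, 0.1, 136.8]
force: [1.0, 5.3, 9.2]
finger_gap: 0.248
gripper_force: 89.7
```

```bash
python3 -m inch '[[[0,-0.0006,0.0001,0],[0,-0.0012,0.0002,0],[0,-0.0018,0.0003,0],[0,-0.0024,0.0004,0],[0,-0.003,0.0005,0],[0,-0.0036,0.0006,0],[0,-0.0042,0.00065,0],[0,-0.0048,0.0007,0],[0,-0.0054,0.00075,0],[0,-0.006,0.0008,0]]]'
```

```text
clock: 18.4
position: [535.9, 338.9, 143.9]
ee_rot: [179.6, 0.1, 136.8]
force: [0.2, 2.2, 13.6]
finger_gap: 0.243
gripper_force: 90.3
```

```bash
python3 -m inch '[[[0,-0.0006,0.00003,0],[0,-0.0012,0.00007,0],[0,-0.0018,0.0001,0],[0,-0.0024,0.00014,0],[0,-0.003,0.00018,0],[0,-0.0036,0.0002,0],[0,-0.0042,0.00024,0],[0,-0.0048,0.00028,0],[0,-0.0054,0.0003,0],[0,-0.006,0.00035,0]]]'
```

```text
clock: 19.65
position: [531.3, 334.0, 143.5]
ee_rot: [179.7, 0.1, 136.8]
force: [-0.6, 0.4, 14.5]
finger_gap: 0.247
gripper_force: 90.5
```

```bash
python3 -m inch '[[[0,-0.0006,0,0],[0,-0.0012,0,0],[0,-0.0018,0,0],[0,-0.0024,0,0],[0,-0.003,0.00005,0],[0,-0.0036,0.0001,0],[0,-0.0042,0.0001,0],[0,-0.0048,0.00015,0],[0,-0.0054,0.0002,0],[0,-0.006,0.0002,0]]]'
```

```text
clock: 20.9
position: [528.1, 330.3, 143.3]
ee_rot: [179.5, 0.1, 136.8]
force: [0.9, 3.1, 9.9]
finger_gap: 0.249
gripper_force: 89.9
```

```bash
python3 -m inch '[[[0,-0.0006,0.0001,0],[0,-0.0012,0.0002,0],[0,-0.0018,0.0003,0],[0,-0.0024,0.0004,0],[0,-0.003,0.00045,0],[0,-0.0036,0.0005,0],[0,-0.0042,0.00055,0],[0,-0.0048,0.0006,0],[0,-0.0054,0.00065,0],[0,-0.006,0.0007,0]]]'
```

```text
clock: 22.15
position: [524.0, 325.9, 142.9]
ee_rot: [179.6, 0.1, 136.8]
force: [-0.3, 2.1, 14.9]
finger_gap: 0.249
gripper_force: 90.5
```

```bash
python3 -m inch '[[[0,-0.0006,0,0],[0,-0.0012,0,0],[0,-0.0018,0,0],[0,-0.0024,0.00005,0],[0,-0.003,0.0001,0],[0,-0.0036,0.0001,0],[0,-0.0042,0.00015,0],[0,-0.0048,0.0002,0],[0,-0.0054,0.0002,0],[0,-0.006,0.00025,0]]]'
```

```text
clock: 23.4
position: [519.3, 320.8, 142.4]
ee_rot: [179.7, 0.1, 136.8]
force: [-1.5, 0.4, 16.1]
finger_gap: 0.245
gripper_force: 90.7
```

```bash
python3 -m inch '[[[0,-0.0006,-0.0001,0],[0,-0.0012,-0.0002,0],[0,-0.0018,-0.0002,0],[0,-0.0024,-0.0002,0],[0,-0.003,-0.0001,0],[0,-0.0036,0,0],[0,-0.0042,0.0001,0],[0,-0.0048,0.0001,0],[0,-0.0054,0.0002,0],[0,-0.006,0.0002,0]]]'
```

```text
clock: 24.65
position: [516.0, 317.2, 142.3]
ee_rot: [179.5, 0.1, 136.8]
force: [1.2, 3.2, 10.9]
finger_gap: 0.247
gripper_force: 90.1
```

```bash
python3 -m inch '[[[0,-0.0006,0.0001,0],[0,-0.0012,0.0002,0],[0,-0.0018,0.0003,0],[0,-0.0024,0.0003,0],[0,-0.003,0.00035,0],[0,-0.0036,0.0004,0],[0,-0.0042,0.0004,0],[0,-0.0048,0.00045,0],[0,-0.0054,0.0005,0],[0,-0.006,0.0005,0]]]'
```

```text
clock: 25.9
position: [511.8, 312.7, 141.8]
ee_rot: [179.6, 0.1, 136.8]
force: [0.6, 2.4, 14.7]
finger_gap: 0.244
gripper_force: 90.5
```

```bash
python3 -m inch '[[[0,-0.0006,0,0],[0,-0.0012,0,0],[0,-0.0018,0,0],[0,-0.0024,0,0],[0,-0.003,0.00005,0],[0,-0.0036,0.0001,0],[0,-0.0042,0.0001,0],[0,-0.0048,0.0001,0],[0,-0.0054,0.00015,0],[0,-0.006,0.00015,0]]]'
```

```text
clock: 27.15
position: [507.0, 307.5, 141.4]
ee_rot: [179.7, 0.1, 136.8]
force: [-1.3, 0.3, 15.0]
finger_gap: 0.243
gripper_force: 90.6
```

Net force is 18.7 N at the middle of strip 3. Next is the edge of strip 4.

```bash
python3 -m inch '[[[0,-0.0006,0,0],[0,-0.0012,-0.0001,0],[0,-0.0018,-0.0001,0],[0,-0.0024,-0.0001,0],[0,-0.003,0,0],[0,-0.0036,0.0001,0],[0,-0.0042,0.0001,0],[0,-0.0048,0.0002,0],[0,-0.0054,0.0002,0],[0,-0.006,0.0003,0]]]'
```

```text
clock: 28.4
position: [503.8, 303.9, 141.2]
ee_rot: [179.5, 0.1, 136.8]
force: [1.9, 4.1, 12.6]
finger_gap: 0.249
gripper_force: 90.1
```

```bash
python3 -m inch '[[[0,-0.0006,0.0001,0],[0,-0.0012,0.0001,0],[0,-0.0018,0.0002,0],[0,-0.0024,0.0002,0],[0,-0.003,0.0002,0],[0,-0.0036,0.0002,0],[0,-0.0042,0.00025,0],[0,-0.0048,0.0003,0],[0,-0.0054,0.0003,0],[0,-0.006,0.0003,0]]]'
```

```text
clock: 29.65
position: [499.4, 299.3, 140.8]
ee_rot: [179.6, 0.1, 136.8]
force: [1.7, 1.3, 13.1]
finger_gap: 0.247
gripper_force: 90.3
```

```bash
python3 -m inch '[[[0,-0.0006,0,0],[0,-0.0012,0,0],[0,-0.0018,0.0001,0],[0,-0.0024,0.0001,0],[0,-0.003,0.0001,0],[0,-0.0036,0.0002,0],[0,-0.0042,0.0002,0],[0,-0.0048,0.0002,0],[0,-0.0054,0.0003,0],[0,-0.006,0.0003,0]]]'
```

```text
clock: 30.9
position: [494.7, 294.3, 140.3]
ee_rot: [179.7, 0.1, 136.8]
force: [-0.3, 0.1, 15.3]
finger_gap: 0.249
gripper_force: 90.6
```

```bash
python3 -m inch '[[[0,-0.0006,0,0],[0,-0.0012,-0.0001,0],[0,-0.0018,-0.0001,0],[0,-0.0024,-0.0001,0],[0,-0.003,0,0],[0,-0.0036,0.0001,0],[0,-0.0042,0.0001,0],[0,-0.0048,0.0002,0],[0,-0.0054,0.0002,0],[0,-0.006,0.0003,0]]]'
```

```text
clock: 32.15
position: [491.5, 290.7, 140.1]
ee_rot: [179.5, 0.1, 136.8]
force: [1.7, 2.5, 11.8]
finger_gap: 0.247
gripper_force: 90.0
```

```bash
python3 -m inch '[[[0,-0.0006,0.0001,0],[0,-0.0012,0.0001,0],[0,-0.0018,0.0002,0],[0,-0.0024,0.0002,0],[0,-0.003,0.0002,0],[0,-0.0036,0.0003,0],[0,-0.0042,0.0003,0],[0,-0.0048,0.0004,0],[0,-0.0054,0.0004,0],[0,-0.006,0.0004,0]]]'
```

```text
clock: 33.4
position: [487.2, 286.1, 139.7]
ee_rot: [179.6, 0.1, 136.8]
force: [1.6, 1.9, 13.9]
finger_gap: 0.248
gripper_force: 90.3
```

```bash
python3 -m inch '[[[0,-0.0006,0,0],[0,-0.0012,0,0],[0,-0.0018,0,0],[0,-0.0024,0.0001,0],[0,-0.003,0.0001,0],[0,-0.0036,0.0001,0],[0,-0.0042,0.0002,0],[0,-0.0048,0.0002,0],[0,-0.0054,0.0002,0],[0,-0.006,0.0003,0]]]'
```

```text
clock: 34.65
position: [482.5, 281.1, 139.2]
ee_rot: [179.7, 0.1, 136.8]
force: [0.6, -1.0, 15.1]
finger_gap: 0.246
gripper_force: 90.6
```

```bash
python3 -m inch '[[[0,-0.0006,0,0],[0,-0.0012,0,0],[0,-0.0018,0,0],[0,-0.0024,0.0001,0],[0,-0.003,0.0001,0],[0,-0.0036,0.0001,0],[0,-0.0042,0.0002,0],[0,-0.0048,0.0002,0],[0,-0.0054,0.0002,0],[0,-0.006,0.0002,0]]]'
```

```text
clock: 35.9
position: [478.4, 276.6, 138.9]
ee_rot: [179.7, 0.1, 136.8]
force: [0.9, -0.9, 13.9]
finger_gap: 0.245
gripper_force: 90.5
```

```bash
python3 -m inch '[[[0,-0.0006,0,0],[0,-0.0012,0.0001,0],[0,-0.0018,0.0001,0],[0,-0.0024,0.0001,0],[0,-0.003,0.0002,0],[0,-0.0036,0.0002,0],[0,-0.0042,0.0002,0],[0,-0.0048,0.0003,0],[0,-0.0054,0.0003,0],[0,-0.006,0.0003,0]]]'
```

```text
clock: 37.15
position: [474.3, 272.2, 138.5]
ee_rot: [179.7, 0.1, 136.8]
force: [0.6, -1.7, 13.5]
finger_gap: 0.246
gripper_force: 90.4
```

```bash
python3 -m inch '[[[0,0,-0.002,0],[0,0,-0.006,0],[0,0,-0.012,0],[0,0,-0.02,0],[0,0,-0.03,0],[0,0,-0.04,0],[0,0,-0.05,0],[0,0,-0.06,0],[0,0,-0.07,0],[0,0,-0.078,0]]]'
python3 conv.py 472.1 271.6 214.1 136.8 480 20 214 92; python3 conv.py 480 20 214 92 481 -321 214 46
```

```text
clock: 38.4
position: [472.2, 271.5, 215.2]
ee_rot: [180.0, 0.0, 136.8]
force: [0.3, 0.6, -3.9]
finger_gap: 0.244
gripper_force: 88.4
shift [-1.7799e+02 -1.7800e+02  1.0000e-01] mm turn 0.7819 len 251.7 j6 0.38594403038881353
shift [-340.83  -10.9    -0.  ] mm turn 0.8029 len 341.0 j6 10.282452485953165
```

```bash
python3 -m inch '[[[-0.01,-0.01,0,0.05],[-0.025,-0.025,0,0.12],[-0.044,-0.044,0,0.2],[-0.064,-0.064,0,0.3],[-0.086,-0.086,0,0.4],[-0.108,-0.108,0,0.5],[-0.13,-0.13,0,0.59],[-0.15,-0.15,0,0.68],[-0.168,-0.168,0,0.75],[-0.178,-0.178,0,0.782]]]'
python3 - <<'E'
from h import *
for n in("scene","top"):
    im,d=r.capture(n); cv2.imwrite(f'pics/{n}3.png',im); np.save(f'{n}3.npy',d)
s=r.state();print(s['position'],s['force'],s['ee_rot'])
for n in("scene","top"):
    e=np.array([np.cos(np.radians(46.8)),np.sin(np.radians(46.8))]); c=np.array([509,311.])
    for k in(0,3):
        P=cloud(n,np.load(f'{n}{k}.npy')); a=(P[...,:2]-c)@e; b=(P[...,:2]-c)@np.array([-e[1],e[0]])
        print(n,k,[np.median(P[(abs(a-x)<9)&(abs(b)<26)&(P[...,2]>25)&(P[...,2]<70)][:,2]).round(1) for x in(45,27,9,-9,-27,-45)])
a=cv2.imread('pics/scene3.png')[150:210,165:237]; b=cv2.imread('pics/top3.png')[190:250,183:255]
cv2.imwrite('pics/m4.png',np.hstack([cv2.resize(a,(400,333),interpolation=2),cv2.resize(b,(400,333),interpolation=2)]))
E
```

```text
clock: 39.65
position: [479.2, 17.7, 214.0]
ee_rot: [-179.9, 0.0, 91.7]
force: [0.2, 0.4, -3.8]
finger_gap: 0.248
gripper_force: 88.3
[479.55685164  18.19255053 214.17232465] [ 0.52287141  0.29806454 -3.98070529] [-1.79961164e+02  9.35339146e-03  9.17963509e+01]
scene 0 [np.float64(55.2), np.float64(53.6), np.float64(52.2), np.float64(51.8), np.float64(51.3), np.float64(47.6)]
scene 3 [np.float64(50.1), np.float64(49.8), np.float64(47.8), np.float64(47.3), np.float64(46.5), np.float64(46.2)]
top 0 [np.float64(51.3), np.float64(49.2), np.float64(47.9), np.float64(46.4), np.float64(46.1), np.float64(44.5)]
top 3 [np.float64(48.0), np.float64(46.3), np.float64(44.5), np.float64(43.4), np.float64(43.1), np.float64(41.1)]
```

View pics/m4.png

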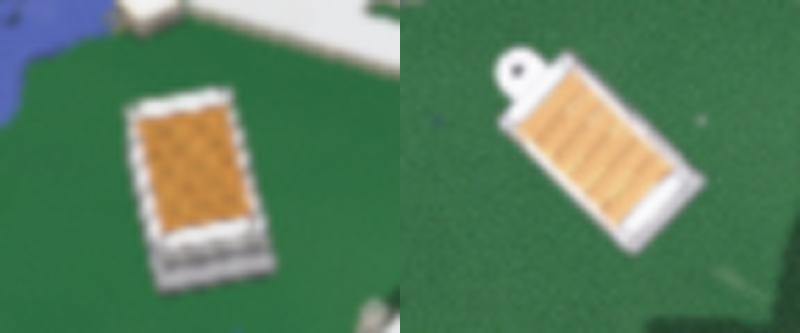

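The pictures show all strips about 3 mm lower than before and flush with the end bars. I'll take the roller back to the cradle.

```bash
python3 -m inch '[[[-0.02,-0.0007,0,0.05],[-0.05,-0.0016,0,0.12],[-0.09,-0.003,0,0.2],[-0.135,-0.0045,0,0.3],[-0.18,-0.006,0,0.4],[-0.225,-0.0073,0,0.5],[-0.265,-0.0085,0,0.6],[-0.3,-0.0097,0,0.7],[-0.325,-0.0104,0,0.77],[-0.341,-0.011,0,0.803]]]'
python3 - <<'E'
from h import *
q=[]
for i in range(12):
    r.capture('top'); s=r.state(); q.append(np.r_[s['position'],s['ee_rot'][2]])
print(np.mean(q[2:],0),np.std(q[2:],0))
E
```

```text
clock: 41.0
position: [480.9, -322.0, 214.2]
ee_rot: [-180.0, -0.0, 45.9]
force: [0.0, -0.0, -4.1]
finger_gap: 0.246
gripper_force: 88.2
[ 480.91688015 -320.62833362  214.36911088   46.04426372] [0.09704572 0.29719345 0.1377036  0.02213723]
```

```bash
python3 -m inch '[[[0,0,0.012,0],[0,0,0.028,0],[0,0,0.044,0],[0,0,0.056,0],[0,0,0.066,0],[0,0,0.074,0],[0,0,0.08,0],[0,0,0.085,0],[0,0,0.087,0],[0,0,0.088,0]]]'; python3 -m inch '[[[0,0,0.001,0],[0,0,0.003,0],[0,0,0.005,0],[0,0,0.007,0],[0,0,0.009,0],[0,0,0.011,0],[0,0,0.0125,0],[0,0,0.014,0],[0,0,0.014,0],[0,0,0.014,0]]]'
```

```text
clock: 42.85
position: [481.0, -321.4, 126.5]
ee_rot: [180.0, -0.0, 46.0]
force: [-0.1, -0.7, -3.7]
finger_gap: 0.249
gripper_force: 88.4
clock: 44.1
position: [481.0, -321.4, 112.5]
ee_rot: [180.0, -0.0, 46.0]
force: [-0.3, -0.3, -4.5]
finger_gap: 0.246
gripper_force: 88.4
```

```bash
python3 -m inch '[[[0,0,0.001,0],[0,0,0.002,0],[0,0,0.003,0],[0,0,0.004,0],[0,0,0.005,0],[0,0,0.006,0],[0,0,0.007,0],[0,0,0.0075,0],[0,0,0.008,0],[0,0,0.008,0]]]'
```

```text
clock: 45.35
position: [481.1, -321.5, 104.6]
ee_rot: [180.0, -0.0, 46.0]
force: [0.3, -1.5, -2.2]
finger_gap: 0.245
gripper_force: 88.5
```

```bash
python3 -m inch '[[[0,0,0.0004,0],[0,0,0.0004,0],[0,0,0.0004,0],[0,0,0.0004,0],[0,0,0.0004,0],[0,0,0.0004,0],[0,0,0.0004,0],[0,0,0.0004,0],[0,0,0.0004,0],[0,0,0.0004,0]]]' 0.0854 30; python3 -m inch '[[[0,0,0,0],[0,0,0,0],[0,0,-0.005,0],[0,0,-0.015,0],[0,0,-0.03,0],[0,0,-0.05,0],[0,0,-0.07,0],[0,0,-0.09,0],[0,0,-0.11,0],[0,0,-0.13,0]]]'
python3 - <<'E'
from h import *
r.capture('scene');im,d=r.capture('scene')
cv2.imwrite('pics/m5.png',cv2.resize(im[190:310,290:430],(560,480),interpolation=2))
from fit import rect
P=cloud('scene',d); rect('scene',P,(480,-320),40,90,136,'grip')
E
```

```text
clock: 46.6
position: [480.9, -321.4, 104.1]
ee_rot: [180.0, -0.0, 46.0]
force: [0.5, 0.3, -0.4]
finger_gap: 0.999
gripper_force: 0.0
clock: 47.85
position: [481.0, -321.4, 236.0]
ee_rot: [179.9, -0.0, 46.0]
force: [-0.0, 0.2, 0.7]
finger_gap: 0.999
gripper_force: 0.0
scene grip 131 c 479.0 -318.4 size 39.6 23.1 long axis 43.4 zmed 123.1 mean [ 474.6 -319.   117.1]
```

View pics/m5.png

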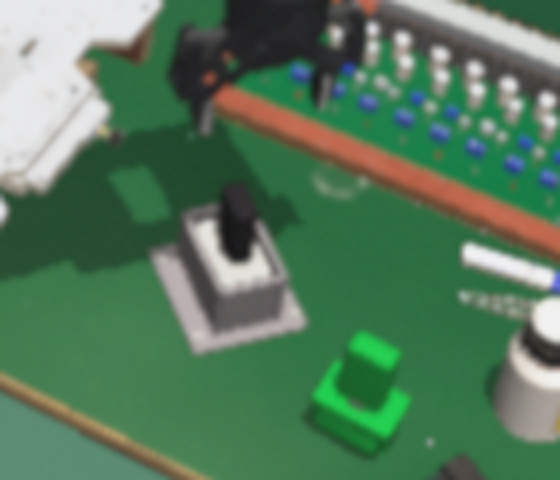

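The roller stands upright in its cradle (crop 237,225), the gripper is open and clear above it, and the green look-alike is untouched.

```bash
python3 -c "
from bench import r
print(r.sign_off())"
```

```text
the job is handed in; nothing more can be done
None
```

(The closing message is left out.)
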